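# Find the high spot of a dropped pot lid with a dial gauge

### The arm

A 6-joint arm with a two-finger parallel gripper is mounted at the origin on a cart in front of the work surface, level with it; the furniture and walls round the work are solid. World frame = base frame: x ahead of the robot, y to its left, z up, the work surface at z = 0. Lengths are in m, angles in rad, forces in N, time in s.
With the tool pointing down it reaches from about 0.35 to 0.975 m from the base axis. Payload 4.9 kg.
Tool frame: the origin (TCP) lies at the very end of the fingers, on their centre line; the grasp point (between the pads) lies 19 mm behind it (ctrl.grasp_offset is the distance from the TCP to the grasp point, in m); z points along the fingers, y is the line along which they close (so a half turn about z gives the same grasp; the last joint's range is limited). The gripper opens to 85 mm and grips with 20 to 120 N. Pads are 22 mm wide; open, the fingers measure 114 mm over their backs; the gripper's body (76 mm by 85 mm) begins 54 mm behind the grasp point. The pads swing forward as they close: fully open they stand 13 mm farther back than shut.
Start: joints at [-1.348, 0.053, 1.613, -0, 1.476, -0.119], TCP at [0.209, -0.589, 0.231] pointing down, gripper open.
Joint ranges: [-3.01, 3.01], [-1.01, 2.22], [0.06, 2.58], [-1.02, 4.17], [0.09, 2.62], [-3.14, 3.14]. Speed limits (rad/s): [2.57, 2.57, 3.14, 3.14, 3.14, 3.14].

### API

Orientations are given as a rotation vector (axis times angle).
In Python, from station import ctrl, optics gives the robot as it stands.
- The arm moves only by the shell command python3 -m handwheel 'ROWS' [OPENING] [FORCE]. ROWS is JSON, a list of rows, each an object of numbers: "tx", "ty", "tz": the shift along the tool's x, y, z in mm; "roll": the turn about the tool's z in rad. A call has 1 to 12 rows; each row shifts and turns the commanded pose from where the row before left it, along the tool's axes as they then stand; what a row does not reach is not made up. A row lasts 1/12 s, in which the tool goes at most 41.7 mm and 7.16 degrees, less where a joint would pass 70% of its speed; a pose out of reach is approached as far as the arm can. A call with a gripper value outside its range is refused whole. OPENING is the finger opening in mm, from 0 to 85.4, set as the call begins (- or left out, the last holds). The fingers move at their own pace and stop on an object; FORCE is the grip in N (left out, the last holds). Time passes only in rows, so rows that do not move let the fingers close. It gives the time, the measured TCP pose, the force, the opening and the grip force at its end, in the units of the state.
- ctrl.get_obs(): the state, without advancing time (a new reading comes with each control period).
- optics.get_image(name): name is "side" or "top"; returns (picture, depth): 420x560x3 uint8, red, green, blue; 420x560 float32, m along the optical axis (not along the pixel's ray), 0 where there is no reading.
- optics.camera_params(name): a dict with "mtx" (3x3 intrinsics, pixels), "k1" (the pictures are not rectified: a ray, as slopes to the right and down, at radius r is drawn at 1 + k1 r^2 times it, then the intrinsics apply), "extrinsics" (4x4, takes a point from camera to world coordinates). Camera axes: x right, y down, z forward; pixel columns grow to the right and rows downward; lengths in m; the calibration is good to about 2 mm. A picture is of the moment at which its call begins. camera_params takes no time and is no camera call.
- ctrl.finish_job(): hands the job in; it is judged then, once.
The state is a dict: "t": time; "q": joint angles; "dq": joint speeds; "effort": joint torques, N m; "tool_pos": TCP position; "tool_rot": TCP orientation; "contact_force": force on the tool from outside, world axes, zero at the start; "wrist_torque": the same for the moment, N m; "opening": finger opening in m; "grip_force": force on a finger pad.
Only numpy, scipy, OpenCV 4.12 (cv2) and the standard library are available. Lean on these libraries where they do the work, as an engineer would, in place of code of your own. Each camera call takes 0.05 s, during which the arm holds its last target. There are 200 camera calls.

### The job

This pot lid was dropped and no longer fits: its edge is knocked out of round, with one worst bulge and a lesser one elsewhere. Gently push the dial gauge's slide forward by its black post until the sprung plunger bears on the lid's edge, never driving the plunger to the end of its travel, then turn the lid round by its strap handle and find the highest spot of the whole edge. Leave the lid standing still with that spot under the plunger, the plunger still bearing on it, ready to be marked and tapped true, and do not disturb the glass bowl, the tumbler or the salt shaker.

Things in the scene. Friction and masses are not known exactly. Their poses are not given: they have to be found in the camera images.
- turntable: Low grey revolving cake stand, fixed, foot 140 mm across; origin at worktop height on its upright axis; its x axis points to the gauge. The lid is centred on the stand's rubber pad, turns with it either way without end, and does not lift off. Stiff to turn (0.1 N m, 2.5 N at 40 mm from the axis): it stays where it is left.
- lid: Steel lid; origin on the stand's axis at worktop height. Its rolled edge, 50 to 58 mm above the worktop, has radius 90 mm where true, 93.5 mm at the worst bulge (about 30 degrees to either side, smooth), 91.6 mm at the lesser (25 degrees). Where these lie relative to the handle is unknown; at the start the worst bulge is at least 35 degrees from the plunger. Dome up to 70 mm above the worktop.
- handle (a point): Middle of the lid's black strap handle, on the axis, 102 mm above the worktop; its x axis lies along the bar. The bar is straight, 112 mm long, 11 mm wide, 95 to 109 mm above the worktop, open beneath between two feet 49 mm either side of the middle. Grip it across its width or push it round with closed fingertips against its side.
- gauge: Blue base (122 by 92 mm) of the dial gauge's slide, fixed; origin at worktop height about 190 mm from the stand's axis, -x pointing at that axis. The carriage on it slides along x and carries the dial (steel case 54 mm across, face up, top 66 mm above the worktop) and a post; it can travel at least 38 mm towards -x, is held by 6 N of friction and stays where left.
- post (a point): Black upright round post on the carriage, by which the slide is pushed: 17 mm thick (22 mm at its cap), 42 to 92 mm above the worktop; this point is on its middle line 78 mm above the worktop. It is 124 mm behind the plunger's tip and 68 mm behind the middle of the dial (30 mm clear between post and dial).
- tip (a point): Foremost point of the plunger's 8 mm ball tip, 54 mm above the worktop. At the start it stands 12 to 26 mm clear of the lid's edge. While it bears on the edge, its distance from the stand's axis is the edge's radius there.
- stem: The sprung steel plunger of the gauge (origin at the gauge's origin, sliding along with the carriage). It gives up to 9 mm: 1 N at first touch and 0.2 N more per mm; at 9 mm it is solid.
- needle (a joint): Red needle of the dial, rad: 0 with the plunger out and free, when it points from the dial's middle to the plunger; seen from above it turns clockwise 0.6 rad for each mm that the plunger is pressed in; the end of travel is at 5.4 rad.
- glass_bowl: Clear glass bowl, 127 mm across, 56 mm high, left of the stand; origin under its centre. Bystander.
- tumbler: Clear drinking glass, 69 mm across, 92 mm high, right of the gauge; origin under its centre. Bystander.
- salt_shaker: Salt shaker, 44 mm across, 90 mm high, right of the gauge; origin under its centre. Bystander.

How it is judged:
By the outcome, as a careful person would: the job done as asked, in the order asked, and still so for the second after the job is handed in, with the robot touching nothing.
It also fails if it takes over 66 s, if anything falls off the work surface, if the arm or the gripper's body presses on something with over 40 N, if the wrist force passes 120 N, or if a joint passes its speed limit or range.

## Working session

There is one attempt and no reset: what is moved stays moved. The work goes in short steps, Python scripts to look and compute and a shell command to move; the robot and the scene stay as the last step left them, time stands still between calls to the robot, and variables do not carry over. Pictures are saved under pics/ and viewed, at most 10 in all, crops included, and the job is handed in when it is done.

```bash
mkdir -p pics; ls
python3 - <<'E'
from station import ctrl, optics
import cv2, numpy as np
for n in ("top","side"):
    im,d=optics.get_image(n); cv2.imwrite(f"pics/{n}0.png",im[:,:,::-1]); np.save(f"pics/{n}0.npy",d)
    p=optics.camera_params(n); print(n,p)
s=ctrl.get_obs(); print(s); print(ctrl.grasp_offset)
E
```

```text
pics
top {'mtx': array([[472.41789194,   0.        , 280.35411279],
       [  0.        , 472.41789194, 216.83275753],
       [  0.        ,   0.        ,   1.        ]]), 'k1': 0.014571101106544774, 'extrinsics': array([[ 0.01070387, -0.98688053,  0.16109702,  0.32678655],
       [-0.99969703, -0.00699036,  0.02360055,  0.13736503],
       [-0.0221648 , -0.16130083, -0.98665635,  1.22756622],
       [ 0.        ,  0.        ,  0.        ,  1.        ]])}
side {'mtx': array([[394.33931955,   0.        , 282.06803855],
       [  0.        , 394.33931955, 209.59826466],
       [  0.        ,   0.        ,   1.        ]]), 'k1': -0.07468515776367957, 'extrinsics': array([[-0.91069679, -0.14342891,  0.38737516,  0.13524766],
       [-0.41258343,  0.36159726, -0.83607556,  0.98435069],
       [-0.02015639, -0.92123589, -0.38848185,  0.49901385],
       [ 0.        ,  0.        ,  0.        ,  1.        ]])}
{'t': 0.1, 'q': array([-1.34801542e+00,  5.32859353e-02,  1.61414630e+00, -1.85915932e-05,
        1.47601886e+00, -1.19012018e-01]), 'dq': array([-2.08210497e-03, -2.37225728e-03, -2.36221503e-03, -7.93443256e-04,
       -4.40225796e-04, -5.11201573e-05]), 'effort': array([ 7.79358579e-04, -3.94903886e+01, -3.71362281e+01, -4.08842948e-05,
        3.93731039e-03,  2.49315440e-05]), 'tool_pos': array([ 0.20934827, -0.58829643,  0.23019522]), 'tool_rot': array([-3.09399971e+00, -5.33964808e-01,  1.80319434e-04]), 'contact_force': array([ 0.07552459,  0.17283741, -0.43498347]), 'wrist_torque': array([0.01961756, 0.0163852 , 0.01110717]), 'grip_force': 0.0, 'opening': 0.08532776404217757}
0.0187
```

View pics/top0.png

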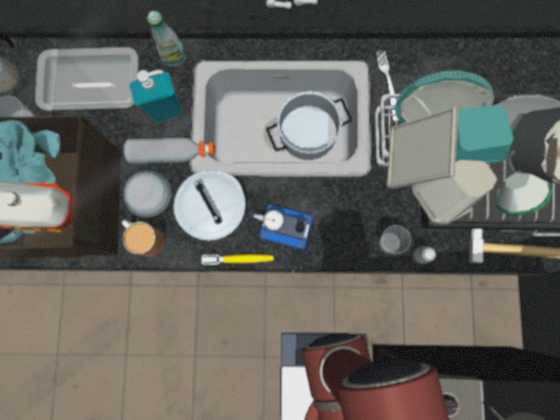

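View pics/side0.png

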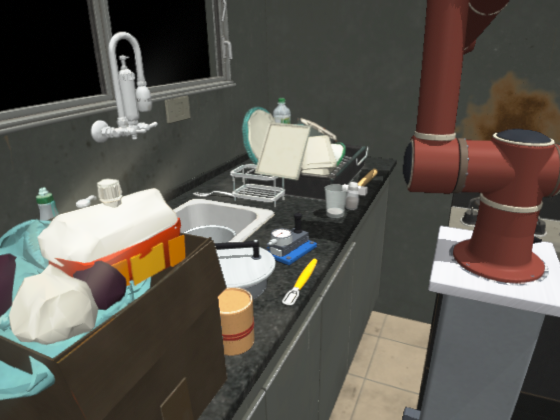

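The top view shows the lid at about (209,205) with its black bar, the gauge base at (286,226), the dial at (273,219) and the post at (300,228). The bowl is at (148,194), the tumbler at (396,240) and the shaker at (425,255). The side view shows the lid and gauge unobstructed.

```bash
cat > h.py <<'E'
from station import ctrl, optics
import cv2, numpy as np
def cast(n,px,z):
    p=optics.camera_params(n); E=p["extrinsics"]
    u=cv2.undistortPoints(np.float64(px).reshape(-1,1,2),p["mtx"],np.array([p["k1"],0,0,0]))[:,0]
    d=np.c_[u,np.ones(len(u))]@E[:3,:3].T; o=E[:3,3]
    return o+d*((np.reshape(z,-1)-o[2])/d[:,2])[:,None]
def proj(n,P):
    p=optics.camera_params(n); T=np.linalg.inv(p["extrinsics"])
    return cv2.projectPoints(np.float64(P).reshape(-1,1,3),cv2.Rodrigues(T[:3,:3])[0],T[:3,3],p["mtx"],np.array([p["k1"],0,0,0]))[0][:,0]
def blobs(m,amin=15):
    c,_=cv2.findContours(m.astype(np.uint8),cv2.RETR_EXTERNAL,cv2.CHAIN_APPROX_NONE)
    return sorted([k for k in c if cv2.contourArea(k)>=amin],key=cv2.contourArea,reverse=True)
E
python3 - <<'E'
from h import *
im=cv2.imread("pics/top0.png")
c=im[160:270,165:325]; cv2.imwrite("pics/crop0.png",cv2.resize(c,None,fx=5,fy=5,interpolation=cv2.INTER_CUBIC))
hsv=cv2.cvtColor(im,cv2.COLOR_BGR2HSV); H,S,V=cv2.split(hsv)
yy,xx=np.mgrid[:420,:560]
lid=(V>110)&(S<70)&(np.hypot(xx-209,yy-205)<42)
k=blobs(lid)[0]; (cx,cy),r=cv2.minEnclosingCircle(k); e=cv2.fitEllipse(k); print("lid",cx,cy,r,e)
P=cast("top",k[:,0],.054); print("lid ctr",cast("top",[e[0]],.054)); 
A=np.c_[2*P[:,:2],np.ones(len(P))]; s=np.linalg.lstsq(A,(P[:,:2]**2).sum(1),rcond=None)[0]; print("circ",s[:2],np.sqrt(s[2]+s[0]**2+s[1]**2))
bar=(V<70)&(np.hypot(xx-209,yy-203)<28)
for k in blobs(bar): 
    r=cv2.minAreaRect(k); b=cast("top",cv2.boxPoints(r),.109); print("bar",r,cast("top",[r[0]],.109),b)
blue=(H>100)&(H<125)&(S>150)&(np.hypot(xx-286,yy-226)<45)
k=np.vstack(blobs(blue,3)); r=cv2.minAreaRect(k); print("blue",r,cast("top",[r[0]],.02),cast("top",cv2.boxPoints(r),.02))
post=(V<55)&(np.hypot(xx-300,yy-228)<14)
for k in blobs(post,5): print("post",cv2.minEnclosingCircle(k),cast("top",[cv2.minEnclosingCircle(k)[0]],.092))
dial=(V>120)&(S<80)&(np.hypot(xx-273,yy-219)<18)
for k in blobs(dial,10): print("dial",cv2.minEnclosingCircle(k),cast("top",[cv2.minEnclosingCircle(k)[0]],.066))
d=np.load("pics/top0.npy"); print(d[195:215:5,195:220:5], d[228,300],d[219,273])
E
```

```text
lid 209.65011596679688 201.59930419921875 38.8875846862793 ((209.43508911132812, 202.36314392089844), (70.21465301513672, 77.00730895996094), 16.841920852661133)
lid ctr [[0.55433782 0.34588008 0.054     ]]
circ [0.55597567 0.34595176] 0.09429764423608153
bar ((206.56924438476562, 199.24615478515625), (33.98551559448242, 4.465250015258789), 60.2551155090332) [[0.55131457 0.34333779 0.109     ]] [[0.58501225 0.36986923 0.109     ]
 [0.59059449 0.36060955 0.109     ]
 [0.51795935 0.31707037 0.109     ]
 [0.51248232 0.3262567  0.109     ]]
blue ((285.5692138671875, 226.24615478515625), (47.36112976074219, 35.783966064453125), 15.255118370056152) [[0.49942498 0.15251946 0.02      ]] [[0.47020423 0.22321556 0.02      ]
 [0.56087373 0.20031976 0.02      ]
 [0.52879459 0.0814716  0.02      ]
 [0.43907537 0.10557357 0.02      ]]
post ((300.0, 226.5), 4.609872341156006) [[0.488774   0.11660556 0.092     ]]
dial ((269.4285583496094, 218.7142791748047), 14.232156753540039) [[0.51149913 0.19232761 0.066     ]]
[[1.184836  1.1939923 1.1439734 1.189377  1.1851615]
 [1.185407  1.186051  1.1439785 1.1834077 1.187134 ]
 [1.1819776 1.1774875 1.182713  1.1396159 1.1855607]
 [1.1795233 1.1805203 1.1806505 1.1411245 1.180832 ]] 1.1483556 1.17913
```

View pics/crop0.png

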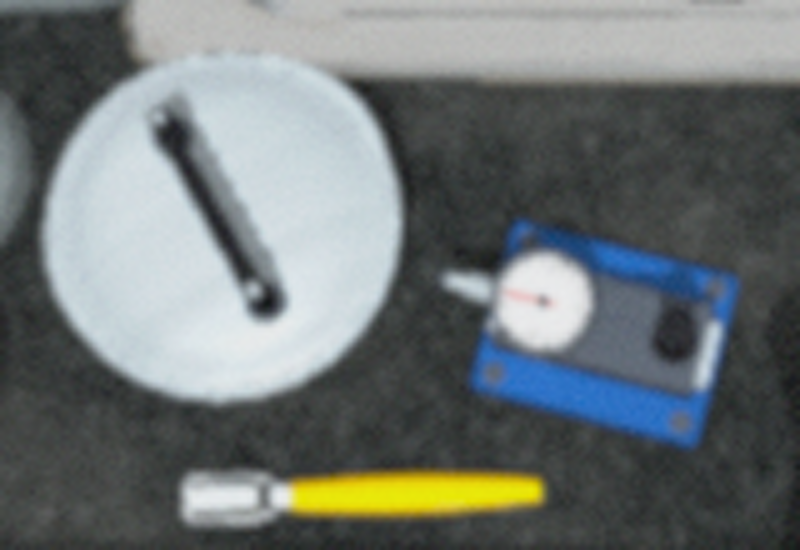

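The crop shows the bar running from about px (196,181) to (219,222), with a grey side face visible. The dial is centred near (273.6,220), its needle points left at the plunger (zero), and the post cap is at about (300,226.5). Next I refine the axis and push direction.

Run:
```python
from h import *
im=cv2.imread("pics/top0.png"); H,S,V=cv2.split(cv2.cvtColor(im,cv2.COLOR_BGR2HSV)); yy,xx=np.mgrid[:420,:560]
lid=(V>110)&(S<70)&(np.hypot(xx-209,yy-205)<42)
k=blobs(lid)[0][:,0]; k=k[(k[:,1]>185)]
P=cast("top",k,.054); A=np.c_[2*P[:,:2],np.ones(len(P))]
s=np.linalg.lstsq(A,(P[:,:2]**2).sum(1),rcond=None)[0]; c=s[:2]; print("axis",c,np.sqrt(s[2]+c@c),proj("top",[[*c,.109]]))
post=cast("top",[[300,226.5]],.092)[0]; dial=cast("top",[[273.6,220]],.066)[0]; print("post",post,"dial",dial,np.hypot(*(dial-post)[:2]))
for a in (dial-post,np.r_[c,0]-post): print(np.hypot(*a[:2]),np.degrees(np.arctan2(a[1],a[0])))
dk=(V<60)&(np.hypot(xx-207,yy-201)<30)
d=np.load("pics/top0.npy"); 
p=optics.camera_params("top"); E=p["extrinsics"]
# height from depth: top-of-bar pixels
q=np.argwhere((np.hypot(xx-207,yy-201)<30)); uv=q[:,::-1].astype(float)
u=cv2.undistortPoints(uv.reshape(-1,1,2),p["mtx"],np.array([p["k1"],0,0,0]))[:,0]
W=E[:3,3]+(np.c_[u,np.ones(len(u))]*d[q[:,0],q[:,1]][:,None])@E[:3,:3].T
b=W[(W[:,2]>.09)&(W[:,2]<.125)]; m=b.mean(0); _,_,vt=np.linalg.svd(b[:,:2]-m[:2]); print("bar",len(b),m,np.degrees(np.arctan2(vt[0,1],vt[0,0])),np.ptp((b[:,:2]-m[:2])@vt[0]))
for px,z,n in ((148,194),.056,"bowl"),((396,238),.092,"tumbler"),((424,253),.09,"shaker"): print(n,cast("top",[px],z))
```

```text
axis [0.54950823 0.34659841] 0.09089728971989071 [[205.2005453  199.96938259]]
post [0.488774   0.11660556 0.092     ] dial [0.50833202 0.18188593 0.066     ] 0.06814722119747689
0.06814722119747689 73.32176774870727
0.23787677148933994 75.20756674490681
bar 214 [0.54776023 0.34385518 0.10776876] -149.6020694824003 0.1111510892956442
bowl [[0.57460202 0.50315326 0.056     ]]
tumbler [[ 0.46262336 -0.11401423  0.092     ]]
shaker [[ 0.42734296 -0.17987822  0.09      ]]
```

```bash
python3 -m handwheel '[{"tx":23.7,"ty":-26.7},{"tx":23.7,"ty":-26.7},{"tx":23.7,"ty":-26.7},{"tx":23.7,"ty":-26.7},{"tx":23.7,"ty":-26.7},{"tx":23.7,"ty":-26.7},{"tx":23.7,"ty":-26.7},{"tx":23.7,"ty":-26.7},{"tx":23.7,"ty":-26.7},{"tx":23.7,"ty":-26.7}]' 0 20; python3 -m handwheel '[{"tx":23.7,"ty":-26.7},{"tx":23.7,"ty":-26.7},{"tx":23.7,"ty":-26.7},{"tx":23.7,"ty":-26.7},{"tx":23.7,"ty":-26.7},{"tx":23.7,"ty":-26.7},{"tx":23.7,"ty":-26.7},{"tx":23.7,"ty":-26.7},{"tx":23.7,"ty":-26.7},{"tx":23.7,"ty":-26.7}]'; python3 -m handwheel '[{"roll":-0.121},{"roll":-0.121},{"roll":-0.121},{"roll":-0.121},{"roll":-0.121},{"roll":-0.121},{"roll":-0.121},{"roll":-0.121},{},{}]'
```

```text
$[0]: bad value
$[0]: bad value
$[0]: bad value
```

```bash
python3 -m handwheel '[{"tx":24,"ty":-27,"tz":0,"roll":0}]' 0 20; python3 -m handwheel --help | head -30
```

```text
t: 0.18
tool_pos: [0.2212, -0.5579, 0.2298]
tool_rot: [-3.097, -0.528, 0.002]
contact_force: [-0.7, 0.3, 0.5]
opening: 0.0753
grip_force: 0.0invalid input: not JSON, or not a number
```

```bash
python3 -m handwheel '[{"tx":25,"ty":-28,"tz":0,"roll":0},{"tx":25,"ty":-28,"tz":0,"roll":0},{"tx":25,"ty":-28,"tz":0,"roll":0},{"tx":25,"ty":-28,"tz":0,"roll":0},{"tx":25,"ty":-28,"tz":0,"roll":0},{"tx":25,"ty":-28,"tz":0,"roll":0},{"tx":25,"ty":-28,"tz":0,"roll":0},{"tx":25,"ty":-28,"tz":0,"roll":0},{"tx":25,"ty":-28,"tz":0,"roll":0}]'; python3 -m handwheel '[{"tx":25,"ty":-28,"tz":0,"roll":0},{"tx":25,"ty":-28,"tz":0,"roll":0},{"tx":25,"ty":-28,"tz":0,"roll":0},{"tx":25,"ty":-28,"tz":0,"roll":0},{"tx":25,"ty":-28,"tz":0,"roll":0},{"tx":25,"ty":-28,"tz":0,"roll":0},{"tx":25,"ty":-28,"tz":0,"roll":0},{"tx":25,"ty":-28,"tz":0,"roll":0},{"tx":25,"ty":-28,"tz":0,"roll":0}]';python3 -m handwheel '[{"tx":0,"ty":0,"tz":0,"roll":-0.12},{"tx":0,"ty":0,"tz":0,"roll":-0.12},{"tx":0,"ty":0,"tz":0,"roll":-0.12},{"tx":0,"ty":0,"tz":0,"roll":-0.12},{"tx":0,"ty":0,"tz":0,"roll":-0.12},{"tx":0,"ty":0,"tz":0,"roll":-0.12},{"tx":0,"ty":0,"tz":0,"roll":-0.12},{"tx":0,"ty":0,"tz":0,"roll":-0.12},{"tx":0,"ty":0,"tz":0,"roll":0},{"tx":0,"ty":0,"tz":0,"roll":0}]'
```

```text
t: 0.93
tool_pos: [0.3506, -0.2406, 0.2308]
tool_rot: [-3.096, -0.533, 0.0]
contact_force: [0.6, -0.6, 0.4]
opening: -0.0002
grip_force: 0.0
t: 1.68
tool_pos: [0.4781, 0.0724, 0.2309]
tool_rot: [3.096, 0.535, -0.0]
contact_force: [0.8, -0.0, 1.0]
opening: -0.0001
grip_force: 0.0
t: 2.52
tool_pos: [0.4778, 0.0703, 0.2309]
tool_rot: [-2.502, -1.899, 0.001]
contact_force: [0.6, -0.3, -0.4]
opening: -0.0003
grip_force: 0.0
```

```bash
python3 -m handwheel '[{"tx":0,"ty":0,"tz":33,"roll":0},{"tx":0,"ty":0,"tz":33,"roll":0},{"tx":0,"ty":0,"tz":33,"roll":0},{"tx":0,"ty":0,"tz":33,"roll":0},{"tx":0,"ty":0,"tz":33,"roll":0},{"tx":0,"ty":0,"tz":0,"roll":0},{"tx":0,"ty":0,"tz":0,"roll":0}]'; python3 -m handwheel '[{"tx":6,"ty":0,"tz":0,"roll":0},{"tx":6,"ty":0,"tz":0,"roll":0},{"tx":6,"ty":0,"tz":0,"roll":0},{"tx":3,"ty":0,"tz":0,"roll":0},{"tx":0,"ty":0,"tz":0,"roll":0}]';python3 -m handwheel '[{"tx":2,"ty":0,"tz":0,"roll":0},{"tx":2,"ty":0,"tz":0,"roll":0},{"tx":2,"ty":0,"tz":0,"roll":0},{"tx":2,"ty":0,"tz":0,"roll":0},{"tx":0,"ty":0,"tz":0,"roll":0}]'
cat >> h.py <<'E'
def look(name,save=False):
    im,d=optics.get_image("top"); im=im[:,:,::-1].copy()
    c=im[175:255,180:320]
    if save: cv2.imwrite(f"pics/{name}.png",cv2.resize(c,None,fx=5,fy=5,interpolation=cv2.INTER_CUBIC))
    cv2.imwrite(f"pics/raw_{name}.png",im); return im
E
python3 -c "
from h import *
look('a',True)"
```

```text
t: 3.1
tool_pos: [0.4763, 0.0703, 0.0646]
tool_rot: [-2.498, -1.899, 0.006]
contact_force: [1.1, 0.5, 1.0]
opening: 0.0001
grip_force: 0.0
t: 3.52
tool_pos: [0.4848, 0.0914, 0.0678]
tool_rot: [2.497, 1.904, 0.003]
contact_force: [0.0, -0.0, 0.1]
opening: -0.0001
grip_force: 0.0
t: 3.93
tool_pos: [0.4856, 0.0975, 0.0663]
tool_rot: [2.498, 1.903, -0.004]
contact_force: [-1.6, -4.0, 1.5]
opening: -0.0001
grip_force: 2.2
```

View pics/a.png

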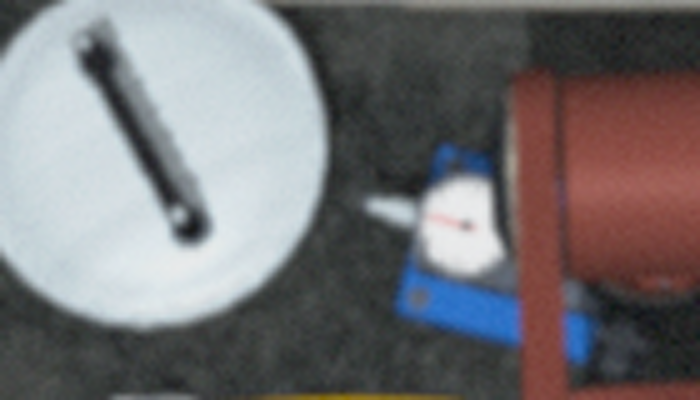

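The picture shows the tip at crop (365,204) and the lid edge at about 327, so roughly 19 mm of clearance remains. The needle still points at the plunger (0), and the dial face is clear of the arm. I advance further in small steps.

```bash
python3 -m handwheel '[{"tx":2,"ty":0,"tz":0,"roll":0},{"tx":2,"ty":0,"tz":0,"roll":0},{"tx":2,"ty":0,"tz":0,"roll":0},{"tx":2,"ty":0,"tz":0,"roll":0},{"tx":2,"ty":0,"tz":0,"roll":0},{"tx":2,"ty":0,"tz":0,"roll":0},{"tx":2,"ty":0,"tz":0,"roll":0},{"tx":0,"ty":0,"tz":0,"roll":0}]'
cat >> h.py <<'E'
DIR=74.9
def needle(im,c0,verbose=True):
    """c0: rough dial centre px. Returns needle clockwise angle (rad) and hub px."""
    B,G,R=[im[:,:,i].astype(float) for i in range(3)]
    yy,xx=np.mgrid[:420,:560]; near=np.hypot(xx-c0[0],yy-c0[1])<14
    w=np.where(near&(R>90),np.clip(R-np.maximum(G,B)-25,0,60),0)
    dial=(G>130)|(w>0); dial&=near
    k=blobs(dial,20)[0]; hull=cv2.convexHull(k); (cx,cy),(a,b),_=cv2.fitEllipse(hull)
    dk=np.where(np.hypot(xx-cx,yy-cy)<3.2,np.clip(200-R,0,200),0)
    hub=np.array([(dk*xx).sum(),(dk*yy).sum()])/dk.sum()
    red=np.array([(w*xx).sum(),(w*yy).sum()])/max(w.sum(),1)
    res=[]
    for h in ((cx,cy),hub):
        P=cast("top",[h,red],.064); v=(P[1]-P[0])[:2]; res.append(round(float((np.radians(DIR)-np.arctan2(v[1],v[0]))%(2*np.pi)),2))
    if verbose: print("ell",np.round([cx,cy,a,b],1),"hub",hub.round(1),"red",red.round(1),int(w.sum()),"needle(ell,hub)",res)
    return res
E
python3 -c "
from h import *
needle(cv2.imread('pics/raw_a.png'),(273,219))
im=look('b',True); needle(im,(268,219))"
```

```text
t: 4.65
tool_pos: [0.4891, 0.1111, 0.0662]
tool_rot: [2.499, 1.903, -0.004]
contact_force: [-3.1, -4.8, 2.3]
opening: 0.0002
grip_force: 2.6
ell [270.6 219.1  19.   22.9] hub [272.7 219.6] red [284.7 218.7] 1314 needle(ell,hub) [2.84, 2.79]
ell [265.1 218.   17.7  22.8] hub [267.4 218.4] red [278.6 218.6] 2644 needle(ell,hub) [2.91, 2.89]
```

View pics/b.png

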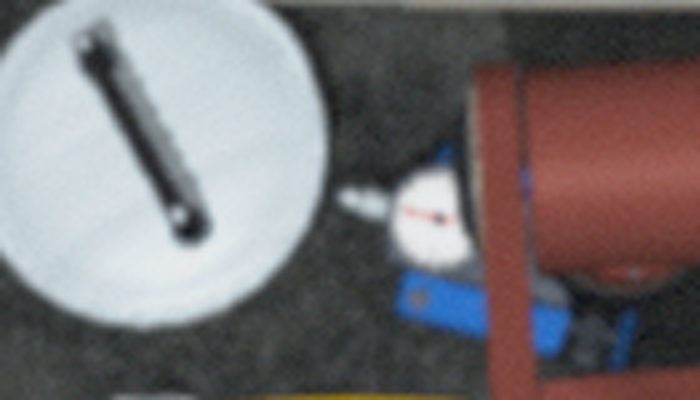

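The tip is now at crop (338,197) and the lid edge at 328, so about 5 mm is left. The arm's own red pollutes the needle mask, so I tighten the mask.

```bash
sed -i 's/(near&(R>90)/(near\&(np.hypot(xx-c0[0],yy-c0[1])<9.5)\&(G>70)\&(R>90)/' h.py
python3 -m handwheel '[{"tx":2,"ty":0,"tz":0,"roll":0},{"tx":2,"ty":0,"tz":0,"roll":0},{"tx":2,"ty":0,"tz":0,"roll":0},{"tx":0,"ty":0,"tz":0,"roll":0}]'
python3 -c "
from h import *
needle(cv2.imread('pics/raw_a.png'),(273,219.6))
needle(cv2.imread('pics/raw_b.png'),(267.4,218.4))
im=look('c'); needle(im,(265,218))"
```

```text
t: 5.03
tool_pos: [0.4906, 0.1168, 0.0663]
tool_rot: [2.499, 1.903, -0.004]
contact_force: [-3.2, -4.2, 3.7]
opening: 0.0001
grip_force: 2.6
ell [270.6 219.1  19.   22.9] hub [272.7 219.6] red [269.6 219. ] 9 needle(ell,hub) [6.07, 6.22]
ell [264.9 218.   18.   23.3] hub [267.3 218.2] red [272.3 217.3] 68 needle(ell,hub) [2.78, 2.69]
ell [262.3 217.2  17.6  23.4] hub [264.9 217.5] red [273.4 217.5] 272 needle(ell,hub) [2.9, 2.87]
```

```bash
sed -i 's/&(G>70)&(R>90),np.clip(R-np.maximum(G,B)-25,0,60)/\&(G>115),np.clip(R-np.maximum(G,B)-18,0,90)/' h.py
python3 -c "
from h import *
needle(cv2.imread('pics/raw_a.png'),(273,219.6))
needle(cv2.imread('pics/raw_b.png'),(267.4,218.4))
im=cv2.imread('pics/raw_c.png'); needle(im,(265,218))
print((im[210:226,255:275,2].astype(int)-im[210:226,255:275,1]))
print(im[210:226,255:275,1])"
```

```text
ell [270.6 219.1  19.   22.9] hub [272.7 219.6] red [269.  218.7] 48 needle(ell,hub) [6.23, 6.26]
ell [264.9 218.   18.   23.3] hub [267.3 218.2] red [264.3 217.5] 75 needle(ell,hub) [0.37, 6.24]
ell [262.3 217.2  17.6  23.4] hub [264.9 217.5] red [261.8 216.8] 50 needle(ell,hub) [0.29, 6.24]
[[ -5  -6  -4  -4  -6  -2  -4  -3   0  -1  -3  -2  -2   1  -3  -2   5  16
   35  55]
 [  3  -3  -5  -5  -2  -3  -3  -1  -1  -1   0  -2  -3  -2  -1   1   1  15
   36  55]
 [ -4  -4  -5  -3  -3  -2  -2  -2   0  -2  -1  -2  -3  -1  -2   1   2  14
   37  53]
 [ -7  -5  -6  -3  -2  -1  -2  -1  -1   0   0  -1  -3  -2  -4  -3   2  12
   34  55]
 [-11  -7  -5  -4   0  -1   0  -2  -1  -2  -2  -3   0  -3  -7  -1   2  14
   35  56]
 [-13  -5  -3   7   5   5   4   1   0  -1  -1   0  -2  -4  -2  -4   4  14
   36  54]
 [-11  -4   4  12  22  25  22  13   8   3  -3   1  -1   0  -1  -4   2  13
   36  51]
 [ -9  -2   2   7  14  21  28  30  26  23   7   7   8   8  -1  -4   4  15
   35  51]
 [ -7  -1  -1   0   3   6  12  14  20  17  10  14  22  11   1   0   0  12
   38  53]
 [ -8  -4  -3  -2  -2  -2   0   3   1   0
[... 1215 characters left out ...]
  69  95
   89  83]
 [130 166 212 224 227 223 219 214 201 174 155 168 192 186 124  64  68  90
   85  78]
 [116 174 217 227 230 235 231 226 225 217 205 208 218 203 143  73  62  82
   90  78]
 [114 176 217 228 231 233 232 234 232 231 229 230 230 219 168  97  60  80
   92  79]
 [106 161 206 226 230 232 233 233 234 232 234 233 234 228 199 134  79  73
   86  83]
 [ 93 144 188 215 224 229 233 235 232 234 234 234 234 232 219 169 107  80
   87  81]
 [ 82 114 156 182 209 227 233 231 230 230 233 233 233 232 225 188 128  88
   76  80]
 [ 76  99 124 147 189 220 228 227 223 226 232 233 232 230 223 189 135  90
   77  75]
 [ 76  91 101 127 162 196 216 219 209 223 230 231 227 218 208 175 134 103
   83  71]]
```

```bash
cat >> h.py <<'E'
def needle(im,c0,verbose=True):
    B,G,R=[cv2.resize(im[:,:,i],None,fx=4,fy=4,interpolation=cv2.INTER_CUBIC).astype(float) for i in range(3)]
    yy,xx=np.mgrid[:R.shape[0],:R.shape[1]]; xx=(xx+.5)/4-.5; yy=(yy+.5)/4-.5; c=np.array(c0,float)
    for _ in range(4):
        dk=np.where(np.hypot(xx-c[0],yy-c[1])<2.6,np.clip(205-R,0,200),0)
        c=np.array([(dk*xx).sum(),(dk*yy).sum()])/dk.sum()
    r=np.hypot(xx-c[0],yy-c[1])
    w=np.where((r>3.2)&(r<9)&(G>150),np.clip(R-np.maximum(G,B)-6,0,90),0)
    i=w>0; d=cast("top",[c],.064)[0]; v=cast("top",np.c_[xx[i],yy[i]],.064)-d; v/=np.linalg.norm(v,axis=1)[:,None]
    s=(w[i][:,None]*v).sum(0); a=(np.radians(DIR)-np.arctan2(s[1],s[0]))%(2*np.pi)
    if verbose: print("hub",c.round(1),"W",int(w.sum()),"coh",round(np.linalg.norm(s)/w.sum(),2),"needle",round(a,2),"mm",round(a/.6,2))
    return a
E
python3 -c "
from h import *
needle(cv2.imread('pics/raw_a.png'),(273,219.6))
needle(cv2.imread('pics/raw_b.png'),(267.4,218.4))
needle(cv2.imread('pics/raw_c.png'),(265,217.5))
needle(cv2.imread('pics/top0.png'),(273.6,219.8))"
python3 -m handwheel '[{"tx":1.5,"ty":0,"tz":0,"roll":0},{"tx":1.5,"ty":0,"tz":0,"roll":0},{"tx":0,"ty":0,"tz":0,"roll":0}]'
python3 -c "
from h import *
im=look('d'); needle(im,(264,217))"
```

```text
hub [272.8 219.6] W 2257 coh 0.99 needle 6.25 mm 10.42
hub [267.4 218.3] W 2249 coh 0.96 needle 6.26 mm 10.44
hub [265.4 217.4] W 2155 coh 0.99 needle 6.18 mm 10.29
hub [273.1 219.8] W 2643 coh 0.99 needle 6.24 mm 10.4
t: 5.33
tool_pos: [0.4912, 0.1194, 0.0662]
tool_rot: [2.499, 1.903, -0.005]
contact_force: [-4.1, -6.0, 4.0]
opening: -0.0001
grip_force: 3.3
hub [265.9 217.1] W 2727 coh 0.99 needle 0.55 mm 0.92
```

```bash
python3 -m handwheel '[{"tx":1,"ty":0,"tz":0,"roll":0},{"tx":1,"ty":0,"tz":0,"roll":0},{"tx":0,"ty":0,"tz":0,"roll":0}]'
python3 -c "
from h import *
im=look('e',True); needle(im,(264,217))"
```

```text
t: 5.63
tool_pos: [0.4917, 0.1212, 0.0662]
tool_rot: [2.499, 1.903, -0.006]
contact_force: [-4.6, -6.8, 3.9]
opening: -0.0004
grip_force: 3.6
hub [267.4 216.5] W 776 coh 0.91 needle 6.09 mm 10.15
```

View pics/e.png

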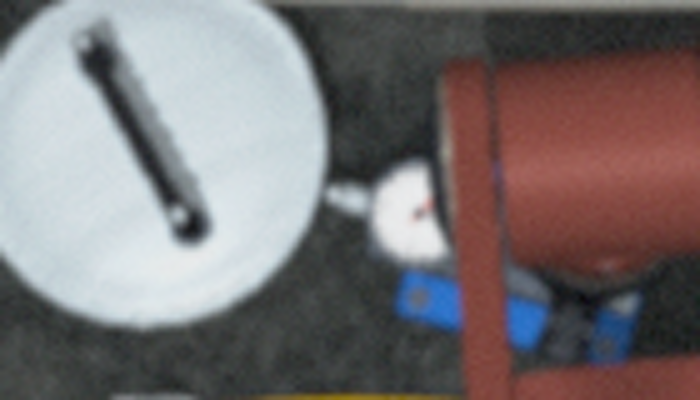

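The tip now bears on the lid at crop (328,190). The needle has swung past up and is partly hidden by the wrist, so I back off the post, rise and re-measure.

```bash
python3 -m handwheel '[{"tx":-4,"ty":0,"tz":0,"roll":0},{"tx":-10,"ty":0,"tz":0,"roll":0},{"tx":-20,"ty":0,"tz":0,"roll":0},{"tx":-20,"ty":0,"tz":-20,"roll":0},{"tx":0,"ty":0,"tz":-35,"roll":0},{"tx":0,"ty":0,"tz":-35,"roll":0},{"tx":0,"ty":0,"tz":-30,"roll":0},{"tx":0,"ty":0,"tz":0,"roll":0}]'
python3 -c "
from h import *
im=look('f',True); needle(im,(263,217));needle(im,(262.5,217));print(ctrl.get_obs()['q'])"
```

```text
t: 6.35
tool_pos: [0.482, 0.0699, 0.1942]
tool_rot: [2.494, 1.898, 0.017]
contact_force: [-0.1, -0.2, 1.2]
opening: -0.0001
grip_force: 0.0
hub [263.4 217.2] W 3087 coh 0.99 needle 1.93 mm 3.21
hub [263.4 217.2] W 3087 coh 0.99 needle 1.93 mm 3.21
[-9.11166357e-03 -2.69560293e-01  1.97820487e+00  6.75889066e-04
  1.42382936e+00  2.60266566e-01]
```

View pics/f.png

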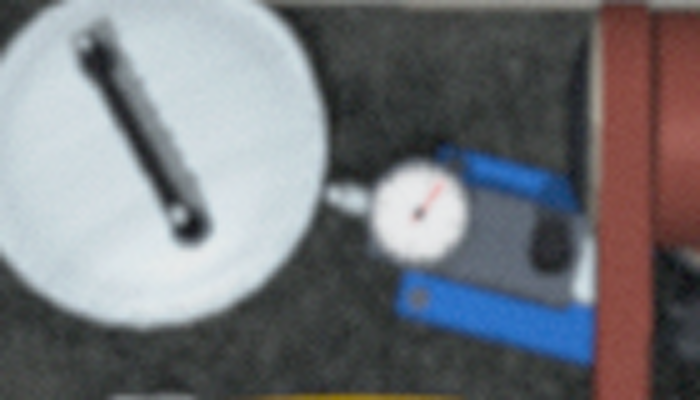

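```bash
python3 -m handwheel '[{"tx":31,"ty":-1,"tz":0,"roll":0},{"tx":31,"ty":-1,"tz":0,"roll":0},{"tx":31,"ty":-1,"tz":0,"roll":0},{"tx":31,"ty":-1,"tz":0,"roll":0},{"tx":31,"ty":-1,"tz":0,"roll":0},{"tx":31,"ty":-1,"tz":0,"roll":0},{"tx":31,"ty":-1,"tz":0,"roll":0},{"tx":31,"ty":-1,"tz":0,"roll":0},{"tx":35,"ty":-1,"tz":0,"roll":0},{"tx":0,"ty":0,"tz":0,"roll":0.1}]' 50 40
python3 -m handwheel '[{"tx":0,"ty":0,"tz":0,"roll":0.11},{"tx":0,"ty":0,"tz":0,"roll":0.11},{"tx":0,"ty":0,"tz":0,"roll":0.11},{"tx":0,"ty":0,"tz":0,"roll":0.11},{"tx":0,"ty":0,"tz":0,"roll":0.11},{"tx":0,"ty":0,"tz":0,"roll":0.118},{"tx":0,"ty":0,"tz":0,"roll":0},{"tx":0,"ty":0,"tz":0,"roll":0}]'
python3 -c "
from h import *
im=look('g',True); needle(im,(263.4,217.2));print(ctrl.get_obs()['q'])"
```

```text
t: 7.23
tool_pos: [0.5441, 0.3497, 0.1836]
tool_rot: [-2.587, -1.777, 0.002]
contact_force: [-1.1, -1.3, -0.6]
opening: 0.05
grip_force: 0.0
t: 7.9
tool_pos: [0.544, 0.345, 0.1846]
tool_rot: [3.029, 0.833, -0.004]
contact_force: [0.5, -0.6, -0.3]
opening: 0.0498
grip_force: 0.0
hub [263.4 217.2] W 1460 coh 0.99 needle 1.93 mm 3.21
[4.49755239e-01 1.29995347e-01 1.60886627e+00 2.80892497e-04
 1.40465495e+00 1.48403512e+00]
```

View pics/g.png

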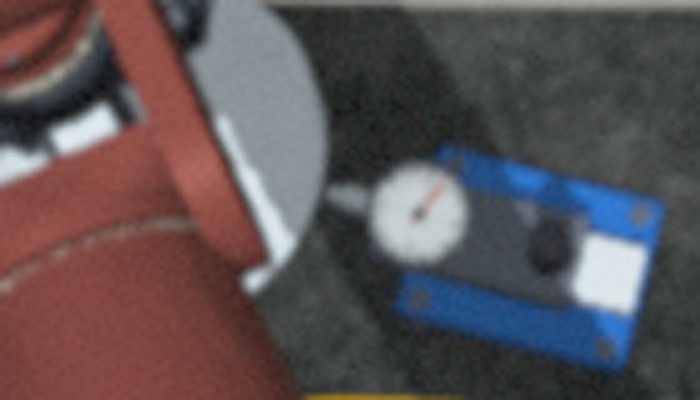

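The dial stays fully visible with the gripper over the handle (hub at crop (418,212), needle reading 1.93). I descend and grip the bar.

```bash
python3 -m handwheel '[{"tx":4,"ty":2,"tz":20,"roll":0},{"tx":0,"ty":0,"tz":20,"roll":0},{"tx":0,"ty":0,"tz":20,"roll":0},{"tx":0,"ty":0,"tz":20,"roll":0},{"tx":0,"ty":0,"tz":19,"roll":0},{"tx":0,"ty":0,"tz":0,"roll":0},{"tx":0,"ty":0,"tz":0,"roll":0}]'
python3 -m handwheel '[{"tx":0,"ty":0,"tz":0,"roll":0},{"tx":0,"ty":0,"tz":0,"roll":0},{"tx":0,"ty":0,"tz":0,"roll":0},{"tx":0,"ty":0,"tz":0,"roll":0},{"tx":0,"ty":0,"tz":0,"roll":0},{"tx":0,"ty":0,"tz":0,"roll":0},{"tx":0,"ty":0,"tz":0,"roll":0}]' 0 40
python3 -c "
from h import *
im=look('h'); needle(im,(263.4,217.2));s=ctrl.get_obs();print(s['q'],s['wrist_torque'])"
```

```text
t: 8.53
tool_pos: [0.548, 0.3453, 0.0856]
tool_rot: [3.029, 0.83, -0.006]
contact_force: [-0.3, -0.3, 0.1]
opening: 0.0504
grip_force: 0.0
t: 9.12
tool_pos: [0.5502, 0.3462, 0.0893]
tool_rot: [-3.03, -0.829, -0.005]
contact_force: [-0.4, -1.8, 6.1]
opening: 0.0099
grip_force: 42.0
hub [263.5 217.3] W 1128 coh 0.99 needle 1.92 mm 3.2
[ 4.47335341e-01  2.29607893e-01  1.66420303e+00 -4.13057451e-04
  1.24488449e+00  1.48450152e+00] [-0.26493534  0.03902051 -0.04808984]
```

```bash
cat > m.py <<'E'
from h import *
import sys,json
im=look('m'); a=needle(im,(263.4,217.2),False); s=ctrl.get_obs(); r=s['tool_rot']
th=(2*np.degrees(np.arctan2(r[1],r[0])))%360; th=th if th>0 else th+360
open("log.txt","a").write(f"{th:.2f} {a:.3f}\n")
print(f"t {s['t']:.2f} toolx {th:.1f} needle {a:.2f} q6 {s['q'][5]:.2f} F {np.round(s['contact_force'],1)} grip {s['grip_force']:.0f}")
E
R='x'
python3 m.py
python3 -m handwheel '[{"tx":0,"ty":0,"tz":0,"roll":-0.12},{"tx":0,"ty":0,"tz":0,"roll":-0.12},{"tx":0,"ty":0,"tz":0,"roll":0}]' >/dev/null; python3 m.py
python3 -m handwheel '[{"tx":0,"ty":0,"tz":0,"roll":-0.12},{"tx":0,"ty":0,"tz":0,"roll":-0.12},{"tx":0,"ty":0,"tz":0,"roll":0}]' >/dev/null; python3 m.py
python3 -m handwheel '[{"tx":0,"ty":0,"tz":0,"roll":-0.12},{"tx":0,"ty":0,"tz":0,"roll":-0.12},{"tx":0,"ty":0,"tz":0,"roll":0}]' >/dev/null; python3 m.py
python3 -m handwheel '[{"tx":0,"ty":0,"tz":0,"roll":-0.12},{"tx":0,"ty":0,"tz":0,"roll":-0.12},{"tx":0,"ty":0,"tz":0,"roll":0}]' >/dev/null; python3 m.py
```

```text
t 9.22 toolx 30.6 needle 1.92 q6 1.48 F [-0.6 -1.1  5.4] grip 42
t 9.52 toolx 44.4 needle 1.91 q6 1.24 F [-0.1 -1.   6.9] grip 42
t 9.82 toolx 58.2 needle 1.92 q6 1.00 F [-0.9 -1.1  6. ] grip 42
t 10.12 toolx 71.9 needle 1.93 q6 0.76 F [-1.3 -0.7  6.8] grip 42
t 10.42 toolx 85.7 needle 1.91 q6 0.52 F [-0.8 -1.   6.6] grip 42
```

```bash
python3 -m handwheel '[{"tx":0,"ty":0,"tz":0,"roll":-0.12},{"tx":0,"ty":0,"tz":0,"roll":-0.12},{"tx":0,"ty":0,"tz":0,"roll":0}]' >/dev/null; python3 m.py
python3 -m handwheel '[{"tx":0,"ty":0,"tz":0,"roll":-0.12},{"tx":0,"ty":0,"tz":0,"roll":-0.12},{"tx":0,"ty":0,"tz":0,"roll":0}]' >/dev/null; python3 m.py
python3 -m handwheel '[{"tx":0,"ty":0,"tz":0,"roll":-0.12},{"tx":0,"ty":0,"tz":0,"roll":-0.12},{"tx":0,"ty":0,"tz":0,"roll":0}]' >/dev/null; python3 m.py
python3 -m handwheel '[{"tx":0,"ty":0,"tz":0,"roll":-0.12},{"tx":0,"ty":0,"tz":0,"roll":-0.12},{"tx":0,"ty":0,"tz":0,"roll":0}]' >/dev/null; python3 m.py
python3 -m handwheel '[{"tx":0,"ty":0,"tz":0,"roll":-0.12},{"tx":0,"ty":0,"tz":0,"roll":-0.12},{"tx":0,"ty":0,"tz":0,"roll":0}]' >/dev/null; python3 m.py
python3 -m handwheel '[{"tx":0,"ty":0,"tz":0,"roll":-0.12},{"tx":0,"ty":0,"tz":0,"roll":-0.12},{"tx":0,"ty":0,"tz":0,"roll":0}]' >/dev/null; python3 m.py
```

```text
t 10.72 toolx 99.4 needle 1.91 q6 0.28 F [-2.2 -1.4  7.5] grip 42
t 11.02 toolx 113.2 needle 1.91 q6 0.04 F [-2.3 -1.1  6.5] grip 42
t 11.32 toolx 126.9 needle 1.92 q6 -0.20 F [-2.5 -1.6  6.9] grip 42
t 11.62 toolx 140.7 needle 1.93 q6 -0.44 F [-2.8 -2.8  7.9] grip 42
t 11.92 toolx 154.4 needle 1.93 q6 -0.68 F [-3.3 -2.2  7. ] grip 42
t 12.22 toolx 168.2 needle 2.58 q6 -0.92 F [-3.2 -2.4  7.7] grip 42
```

```bash
python3 -m handwheel '[{"tx":0,"ty":0,"tz":0,"roll":-0.12},{"tx":0,"ty":0,"tz":0,"roll":0}]' >/dev/null; python3 m.py
python3 -m handwheel '[{"tx":0,"ty":0,"tz":0,"roll":-0.12},{"tx":0,"ty":0,"tz":0,"roll":0}]' >/dev/null; python3 m.py
python3 -m handwheel '[{"tx":0,"ty":0,"tz":0,"roll":-0.12},{"tx":0,"ty":0,"tz":0,"roll":0}]' >/dev/null; python3 m.py
python3 -m handwheel '[{"tx":0,"ty":0,"tz":0,"roll":-0.12},{"tx":0,"ty":0,"tz":0,"roll":0}]' >/dev/null; python3 m.py
python3 -m handwheel '[{"tx":0,"ty":0,"tz":0,"roll":-0.12},{"tx":0,"ty":0,"tz":0,"roll":0}]' >/dev/null; python3 m.py
python3 -m handwheel '[{"tx":0,"ty":0,"tz":0,"roll":-0.12},{"tx":0,"ty":0,"tz":0,"roll":0}]' >/dev/null; python3 m.py
python3 -m handwheel '[{"tx":0,"ty":0,"tz":0,"roll":-0.12},{"tx":0,"ty":0,"tz":0,"roll":0}]' >/dev/null; python3 m.py
```

```text
t 12.43 toolx 175.1 needle 2.80 q6 -1.04 F [-3.6 -2.5  7.5] grip 42
t 12.65 toolx 181.9 needle 2.88 q6 -1.16 F [-3.8 -2.4  7.9] grip 42
t 12.87 toolx 188.8 needle 2.79 q6 -1.28 F [-2.7 -2.4  8.6] grip 42
t 13.08 toolx 195.7 needle 2.57 q6 -1.40 F [-2.5 -3.3  8.6] grip 42
t 13.30 toolx 202.6 needle 2.25 q6 -1.52 F [-3.5 -4.   9.2] grip 42
t 13.52 toolx 209.4 needle 1.92 q6 -1.64 F [-3.4 -4.1  8.8] grip 42
t 13.73 toolx 216.3 needle 1.92 q6 -1.76 F [-2.3 -3.6  9.1] grip 42
```

That was the lesser bulge (1.6 mm at 182°); I continue the sweep.

```bash
python3 -m handwheel '[{"tx":0,"ty":0,"tz":0,"roll":-0.12},{"tx":0,"ty":0,"tz":0,"roll":-0.12},{"tx":0,"ty":0,"tz":0,"roll":0}]' >/dev/null; python3 m.py
python3 -m handwheel '[{"tx":0,"ty":0,"tz":0,"roll":-0.12},{"tx":0,"ty":0,"tz":0,"roll":-0.12},{"tx":0,"ty":0,"tz":0,"roll":0}]' >/dev/null; python3 m.py
python3 -m handwheel '[{"tx":0,"ty":0,"tz":0,"roll":-0.12},{"tx":0,"ty":0,"tz":0,"roll":-0.12},{"tx":0,"ty":0,"tz":0,"roll":0}]' >/dev/null; python3 m.py
python3 -m handwheel '[{"tx":0,"ty":0,"tz":0,"roll":-0.12},{"tx":0,"ty":0,"tz":0,"roll":-0.12},{"tx":0,"ty":0,"tz":0,"roll":0}]' >/dev/null; python3 m.py
python3 -m handwheel '[{"tx":0,"ty":0,"tz":0,"roll":-0.12},{"tx":0,"ty":0,"tz":0,"roll":-0.12},{"tx":0,"ty":0,"tz":0,"roll":0}]' >/dev/null; python3 m.py
```

```text
t 14.03 toolx 230.1 needle 1.92 q6 -2.00 F [-2.8 -3.4  7.8] grip 42
t 14.33 toolx 243.8 needle 1.93 q6 -2.24 F [-1.8 -4.1  7.8] grip 42
t 14.63 toolx 257.6 needle 1.92 q6 -2.48 F [-2.2 -3.   7.5] grip 42
t 14.93 toolx 271.3 needle 1.92 q6 -2.72 F [-2.  -4.4  8.2] grip 42
t 15.23 toolx 285.1 needle 1.93 q6 -2.96 F [-1.3 -3.4  8. ] grip 42
```

Only about 285° to 390° is left unseen, so the worst bulge lies there. I release, rise, turn the wrist back half a turn and regrip.

```bash
python3 -m handwheel '[{"tx":0,"ty":0,"tz":0,"roll":0},{"tx":0,"ty":0,"tz":0,"roll":0},{"tx":0,"ty":0,"tz":0,"roll":0},{"tx":0,"ty":0,"tz":0,"roll":0},{"tx":0,"ty":0,"tz":-15,"roll":0},{"tx":0,"ty":0,"tz":-15,"roll":0},{"tx":0,"ty":0,"tz":-15,"roll":0},{"tx":0,"ty":0,"tz":0,"roll":0}]' 50; python3 m.py
python3 -m handwheel '[{"tx":0,"ty":0,"tz":0,"roll":0.12},{"tx":0,"ty":0,"tz":0,"roll":0.12},{"tx":0,"ty":0,"tz":0,"roll":0.12},{"tx":0,"ty":0,"tz":0,"roll":0.12},{"tx":0,"ty":0,"tz":0,"roll":0.12},{"tx":0,"ty":0,"tz":0,"roll":0.12},{"tx":0,"ty":0,"tz":0,"roll":0.12},{"tx":0,"ty":0,"tz":0,"roll":0.12},{"tx":0,"ty":0,"tz":0,"roll":0.12},{"tx":0,"ty":0,"tz":0,"roll":0.12},{"tx":0,"ty":0,"tz":0,"roll":0.12},{"tx":0,"ty":0,"tz":0,"roll":0.12}]'
python3 -m handwheel '[{"tx":0,"ty":0,"tz":0,"roll":0.12},{"tx":0,"ty":0,"tz":0,"roll":0.12},{"tx":0,"ty":0,"tz":0,"roll":0.12},{"tx":0,"ty":0,"tz":0,"roll":0.12},{"tx":0,"ty":0,"tz":0,"roll":0.12},{"tx":0,"ty":0,"tz":0,"roll":0.12},{"tx":0,"ty":0,"tz":0,"roll":0.12},{"tx":0,"ty":0,"tz":0,"roll":0.12},{"tx":0,"ty":0,"tz":0,"roll":0.12},{"tx":0,"ty":0,"tz":0,"roll":0.12},{"tx":0,"ty":0,"tz":0,"roll":0.12},{"tx":0,"ty":0,"tz":0,"roll":0.12}]'
python3 -m handwheel '[{"tx":0,"ty":0,"tz":0,"roll":0.12},{"tx":0,"ty":0,"tz":0,"roll":0.12},{"tx":0,"ty":0,"tz":0,"roll":0.02},{"tx":0,"ty":0,"tz":0,"roll":0},{"tx":0,"ty":0,"tz":0,"roll":0}]'; python3 m.py
```

```text
t: 15.9
tool_pos: [0.5519, 0.3473, 0.1387]
tool_rot: [-2.485, 1.908, -0.007]
contact_force: [0.4, 1.1, 0.4]
opening: 0.0499
grip_force: 0.0
t 15.95 toolx 285.0 needle 1.92 q6 -2.96 F [-0.   0.2  0.5] grip 0
t: 16.95
tool_pos: [0.5489, 0.3457, 0.1321]
tool_rot: [0.603, -3.083, 0.0]
contact_force: [-0.3, 0.2, -0.0]
opening: 0.05
grip_force: 0.0
t: 17.95
tool_pos: [0.5489, 0.3458, 0.132]
tool_rot: [-1.58, -2.715, 0.001]
contact_force: [-0.1, 0.2, 1.1]
opening: 0.0505
grip_force: 0.0
t: 18.37
tool_pos: [0.549, 0.3458, 0.1322]
tool_rot: [-1.908, -2.496, 0.0]
contact_force: [0.3, -0.4, 0.2]
opening: 0.0499
grip_force: 0.0
t 18.42 toolx 105.2 needle 1.93 q6 0.18 F [ 1.  -0.6  0.6] grip 0
```

```bash
python3 -m handwheel '[{"tx":0,"ty":0,"tz":16,"roll":0},{"tx":0,"ty":0,"tz":16,"roll":0},{"tx":0,"ty":0,"tz":14,"roll":0},{"tx":0,"ty":0,"tz":0,"roll":0}]' >/dev/null
python3 -m handwheel '[{"tx":0,"ty":0,"tz":0,"roll":0},{"tx":0,"ty":0,"tz":0,"roll":0},{"tx":0,"ty":0,"tz":0,"roll":0},{"tx":0,"ty":0,"tz":0,"roll":0},{"tx":0,"ty":0,"tz":0,"roll":0},{"tx":0,"ty":0,"tz":0,"roll":0},{"tx":0,"ty":0,"tz":0,"roll":0}]' 0 40; python3 m.py
python3 -m handwheel '[{"tx":0,"ty":0,"tz":0,"roll":-0.12},{"tx":0,"ty":0,"tz":0,"roll":-0.12},{"tx":0,"ty":0,"tz":0,"roll":0}]' >/dev/null; python3 m.py
python3 -m handwheel '[{"tx":0,"ty":0,"tz":0,"roll":-0.12},{"tx":0,"ty":0,"tz":0,"roll":0}]' >/dev/null; python3 m.py
python3 -m handwheel '[{"tx":0,"ty":0,"tz":0,"roll":-0.12},{"tx":0,"ty":0,"tz":0,"roll":0}]' >/dev/null; python3 m.py
python3 -m handwheel '[{"tx":0,"ty":0,"tz":0,"roll":-0.12},{"tx":0,"ty":0,"tz":0,"roll":0}]' >/dev/null; python3 m.py
```

```text
t: 19.33
tool_pos: [0.5497, 0.3462, 0.0878]
tool_rot: [1.91, 2.493, 0.003]
contact_force: [-0.9, 0.1, 6.0]
opening: 0.0104
grip_force: 41.6
t 19.38 toolx 105.1 needle 1.93 q6 0.18 F [-1.  -0.3  5.2] grip 42
t 19.68 toolx 118.9 needle 2.44 q6 -0.06 F [-1.7 -0.6  5.6] grip 42
t 19.90 toolx 125.8 needle 3.08 q6 -0.18 F [-1.8  0.5  6.3] grip 42
t 20.12 toolx 132.6 needle 3.65 q6 -0.30 F [-1.6 -1.1  6.5] grip 42
t 20.33 toolx 139.5 needle 3.88 q6 -0.42 F [-2.2 -2.2  5.5] grip 42
```

```bash
python3 -m handwheel '[{"tx":0,"ty":0,"tz":0,"roll":-0.06},{"tx":0,"ty":0,"tz":0,"roll":0}]' >/dev/null; python3 m.py
python3 -m handwheel '[{"tx":0,"ty":0,"tz":0,"roll":-0.06},{"tx":0,"ty":0,"tz":0,"roll":0}]' >/dev/null; python3 m.py
python3 -m handwheel '[{"tx":0,"ty":0,"tz":0,"roll":-0.12},{"tx":0,"ty":0,"tz":0,"roll":0}]' >/dev/null; python3 m.py
python3 -m handwheel '[{"tx":0,"ty":0,"tz":0,"roll":-0.12},{"tx":0,"ty":0,"tz":0,"roll":0}]' >/dev/null; python3 m.py
python3 -m handwheel '[{"tx":0,"ty":0,"tz":0,"roll":-0.12},{"tx":0,"ty":0,"tz":0,"roll":0}]' >/dev/null; python3 m.py
python3 -m handwheel '[{"tx":0,"ty":0,"tz":0,"roll":-0.12},{"tx":0,"ty":0,"tz":0,"roll":0}]' >/dev/null; python3 m.py
python3 - <<'E'
import numpy as np
from scipy.optimize import curve_fit
d=np.loadtxt("log.txt")[-11:]
f=lambda x,c,w,A:1.925+A*np.where(abs(x-c)<w,.5*(1+np.cos(np.pi*np.clip((x-c)/w,-1,1))),0)
p,cov=curve_fit(f,d[:,0],d[:,1],[142,30,2.1]); print(p,np.sqrt(np.diag(cov)),np.round(d[:,1]-f(d[:,0],*p),2))
E
```

```text
t 20.55 toolx 142.9 needle 3.98 q6 -0.48 F [-2.4 -1.1  6.4] grip 42
t 20.77 toolx 146.4 needle 3.98 q6 -0.54 F [-2.1 -0.8  7. ] grip 42
t 20.98 toolx 153.3 needle 3.81 q6 -0.66 F [-2.5 -1.8  5.8] grip 42
t 21.20 toolx 160.1 needle 3.40 q6 -0.78 F [-2.5 -1.2  6.1] grip 42
t 21.42 toolx 167.0 needle 2.78 q6 -0.90 F [-2.3 -0.8  5.8] grip 42
t 21.63 toolx 173.9 needle 2.19 q6 -1.02 F [-3.3 -1.1  6.3] grip 42
[144.71590113  39.60492887   2.09770081] [0.28033115 0.64088677 0.02715842] [ 0.   -0.05  0.04  0.07 -0.05 -0.04 -0.03  0.02  0.07  0.01 -0.07]
```

Flank symmetry and the fit both put the crest at a tool angle of about 144.9°. I turn back to it, checking for backlash on the way.

```bash
python3 -m handwheel '[{"tx":0,"ty":0,"tz":0,"roll":0.12},{"tx":0,"ty":0,"tz":0,"roll":0.12},{"tx":0,"ty":0,"tz":0,"roll":0}]' >/dev/null; python3 m.py
python3 -m handwheel '[{"tx":0,"ty":0,"tz":0,"roll":0.12},{"tx":0,"ty":0,"tz":0,"roll":0.1},{"tx":0,"ty":0,"tz":0,"roll":0.045},{"tx":0,"ty":0,"tz":0,"roll":0},{"tx":0,"ty":0,"tz":0,"roll":0}]' >/dev/null; python3 m.py
```

```text
t 21.93 toolx 160.0 needle 3.51 q6 -0.77 F [-3.2 -1.8  6.2] grip 42
t 22.40 toolx 144.8 needle 3.98 q6 -0.51 F [-2.6 -0.3  5.8] grip 42
```

```bash
python3 -m handwheel '[{"tx":0,"ty":0,"tz":0,"roll":0.1},{"tx":0,"ty":0,"tz":0,"roll":0.1},{"tx":0,"ty":0,"tz":0,"roll":0.06},{"tx":0,"ty":0,"tz":0,"roll":0},{"tx":0,"ty":0,"tz":0,"roll":0}]' >/dev/null; python3 m.py; python3 m.py
python3 -m handwheel '[{"tx":0,"ty":0,"tz":0,"roll":-0.1},{"tx":0,"ty":0,"tz":0,"roll":-0.1},{"tx":0,"ty":0,"tz":0,"roll":-0.1},{"tx":0,"ty":0,"tz":0,"roll":-0.1},{"tx":0,"ty":0,"tz":0,"roll":-0.1},{"tx":0,"ty":0,"tz":0,"roll":-0.02},{"tx":0,"ty":0,"tz":0,"roll":0},{"tx":0,"ty":0,"tz":0,"roll":0}]' >/dev/null; python3 m.py; python3 m.py
python3 -m handwheel '[{"tx":0,"ty":0,"tz":0,"roll":-0.1},{"tx":0,"ty":0,"tz":0,"roll":0.1},{"tx":0,"ty":0,"tz":0,"roll":0},{"tx":0,"ty":0,"tz":0,"roll":0}]' >/dev/null; python3 m.py; python3 m.py
```

```text
t 22.87 toolx 129.9 needle 3.34 q6 -0.25 F [-1.4 -1.1  5.4] grip 42
t 22.92 toolx 129.9 needle 3.32 q6 -0.25 F [-2.9 -1.3  6.9] grip 42
t 23.63 toolx 159.8 needle 3.47 q6 -0.77 F [-2.3 -1.2  7.6] grip 42
t 23.68 toolx 159.8 needle 3.46 q6 -0.77 F [-2.2 -1.8  7.1] grip 42
t 24.07 toolx 159.7 needle 3.52 q6 -0.77 F [-2.9 -1.7  6.6] grip 42
t 24.12 toolx 159.7 needle 3.52 q6 -0.77 F [-3.2 -2.2  6.5] grip 42
```

```bash
python3 -m handwheel '[{"tx":0,"ty":0,"tz":0,"roll":0.1},{"tx":0,"ty":0,"tz":0,"roll":0.1},{"tx":0,"ty":0,"tz":0,"roll":0.045},{"tx":0,"ty":0,"tz":0,"roll":0},{"tx":0,"ty":0,"tz":0,"roll":0}]' >/dev/null; python3 m.py
python3 -m handwheel '[{"tx":0,"ty":0,"tz":0,"roll":0},{"tx":0,"ty":0,"tz":0,"roll":0},{"tx":0,"ty":0,"tz":0,"roll":0},{"tx":0,"ty":0,"tz":0,"roll":0},{"tx":0,"ty":0,"tz":-15,"roll":0},{"tx":0,"ty":0,"tz":-15,"roll":0},{"tx":0,"ty":0,"tz":-20,"roll":0},{"tx":0,"ty":0,"tz":-30,"roll":0},{"tx":0,"ty":0,"tz":-30,"roll":0},{"tx":0,"ty":0,"tz":-20,"roll":0},{"tx":0,"ty":0,"tz":0,"roll":0},{"tx":0,"ty":0,"tz":0,"roll":0}]' 50; python3 m.py
```

```text
t 24.58 toolx 145.7 needle 3.99 q6 -0.52 F [-3.  -1.7  6.7] grip 42
t: 25.58
tool_pos: [0.5504, 0.3465, 0.2204]
tool_rot: [0.924, 2.998, 0.007]
contact_force: [-0.3, -0.9, -0.1]
opening: 0.05
grip_force: 0.0
t 25.63 toolx 145.7 needle 4.00 q6 -0.53 F [-0.2 -0.1 -0.3] grip 0
```

The needle still reads 4.00 after release, 3.46 mm above the true edge, so this is the worst bulge. The arm is clear of everything, so I hand the job in.

```bash
python3 -c "
from station import ctrl
print(ctrl.finish_job())"
```

```text
the job is handed in; nothing more can be done
None
```

I handed the job in at about 26 s with the lid's worst bulge under the plunger to within about a degree, still bearing (needle 4.0 rad, short of the 5.4 stop) and the arm clear; the arm stayed well away from the bowl, tumbler and shaker, though I took no final picture of them.

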